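Build up the sample-press stack in its squaring jig

ROBOT

A 6-joint arm with a two-finger parallel gripper is mounted at the origin on the work surface. World frame = base frame: x ahead of the robot, y to its left, z up, the work surface at z = 0. Lengths are in m, angles in rad, forces in N, time in s.
With the tool pointing down it reaches from about 0.325 to 0.775 m from the base axis. Payload 9.3 kg.
Tool frame: the origin (TCP) lies on the centre line of the jaws, within the pads' length; the fingertips stand 14 mm ahead of it and the grasp point (between the pads) lies 5 mm behind it; z points along the fingers, y is the line along which they close (so a half turn about z gives the same grasp; the last joint's range is limited). The gripper opens to 85 mm and grips with 20 to 120 N. Pads are 22 mm wide; open, the fingers measure 114 mm over their backs; the gripper's body (76 mm by 85 mm) begins 54 mm behind the grasp point. The pads swing forward as they close: fully open they stand 13 mm farther back than shut.
Start: joints at [-1.5, 0.259, 0.021, 1.334, 0, 1.418], TCP at [0.122, -0.536, 0.245] pointing down, gripper open.
Joint ranges: [-3.04, 3.04], [-0.91, 1.82], [-1.04, 1.36], [-1.92, 1.95], [-1.52, 1.45], [-3.14, 3.14]. Speed limits (rad/s): [2.22, 2.22, 2.79, 3.14, 3.14, 3.14].

INTERFACE

Orientations are given as a unit quaternion [x, y, z, w].
In Python, from bench import robot gives the robot as it stands.
- The arm moves only by the tool step_arm, never from a script. Its argument "motion" is a list that holds one entry, the list of rows, each a list of 7 numbers: the shift along the tool's x, y, z in mm, then the turn, a rotation vector about the tool's x, y, z in degrees, then the opening in per cent of the stroke, from 0 (shut) to 100 (fully open). In form: [[[dx, dy, dz, wx, wy, wz, claw], ...]]. A call has exactly 5 rows; each row is the pose to reach, as a shift and turn from the pose commanded when the call began, along the tool's axes at that moment; what a row does not reach only later rows make up. A row lasts 1/12 s, in which the tool goes at most 41.7 mm and 7.16 degrees, less where a joint would pass 70% of its speed; a pose out of reach is approached as far as the arm can. A call with a gripper value outside its range is refused whole. The fingers move at their own pace and stop on an object; "force" is the grip in N (left out, the last holds). Time passes only in rows, so rows that repeat a pose let the fingers close, or fill a call up. It gives the time, the measured TCP pose, the force, the opening and the grip force at its end, in the units of the state.
- robot.get_state(): the state, without advancing time (a new reading comes with each control period).
- robot.get_image(name): name is "scene" or "top" or "wrist"; returns a dict with "color" (400x640x3 uint8, red, green, blue), "range_z" (400x640 float32, m along the optical axis (not along the pixel's ray), 0 where there is no reading), "camera_matrix" (3x3 intrinsics, pixels), "rvec" (rotation vector, rad) and "tvec" (3), from world to camera coordinates, as OpenCV has them. Camera axes: x right, y down, z forward; pixel columns grow to the right and rows downward; lengths in m; the calibration is good to about 2 mm. A picture is of the moment at which its call begins.
- robot.finish_job(): hands the job in; it is judged then, once.
Trained networks look in a picture, given as the dict that the camera call returned (one of the last four; its "shot" number tells which), for a name from the list of things; names that differ only in an ending like _2 or _b are one class to them, and where a whole thing is asked for, a point or a joint stands for the part that bears it (a point fixed in the world has none). Each returns a list of dicts, best first, with "conf" (0 to 1); they miss things now and then, are a little off and sometimes report something else, mostly with a low value. They report only what shows in the picture. A call takes as long as a camera call. They do not tell look-alikes from the thing itself.
- robot.search_frame(picture, query): "extent" ([left, top, right, bottom] in pixels, round what is visible of it).
- robot.outline_of(picture, query): "pixels" (400x640 bool, what is visible of it) and "extent" ([left, top, right, bottom] in pixels, round what is visible of it).
- robot.mark_of(picture, query): "xy" ([column, row] in pixels: a listed point, or the origin of a listed thing).
The state is a dict: "clock": time; "joint_positions": joint angles; "dq": joint speeds; "effort": joint torques, N m; "position": TCP position; "tcp_rot": TCP orientation; "wrist_force": force on the tool from outside, world axes, zero at the start; "ft_torque": the same for the moment, N m; "opening": opening from 0.0 (shut) to 1.0 (fully open); "grasp_force": force on a finger pad.
Only numpy, scipy, OpenCV 4.12 (cv2) and the standard library are available. Lean on these libraries where they do the work, as an engineer would, in place of code of your own. Each camera call takes 0.05 s, during which the arm holds its last target. There are 200 camera calls.

TASK

Build up the sample-press stack in the grey squaring jig, in order: slide the wide metal base block along the bench, without lifting it, through the jig's open mouth until it is fully home against the back stop; then lay the white notched spacer plate flat and square on the block, notches facing the mouth and the back; then set the round disc with the black knob flat and centred on the spacer. Set the parts down rather than dropping them, let go, and leave the other things on the bench where they are.

Things in the scene. Friction and masses are not known exactly. Their poses are not given: they have to be found in the camera images.
- jig: Fixed grey squaring jig, mouth towards the robot's left (world +y, within 15 degrees). Origin: on the bench under the pocket's centre, where the home base block's centre belongs. Its +x points from the open mouth to the back stop, z up. Pocket 94 mm wide along y (91 mm at its throat), no floor: the block slides on the bench. Foot flanges outside the walls reach |y| = 88 mm, 5 mm high.
- jig_wall (a point): Point on top of the jig's +y side wall, inner edge (jig frame 11, 47, 60 mm); the other wall mirrors it. Side walls 8 mm thick, 60 mm high, from jig x = -22 to +44 mm; lead-ins on top of them lean outward up to 72 mm high and widen the opening by 7 mm a side.
- jig_mouth (a point): Middle of the jig's mouth on the bench (jig x = -44 mm), between the tips of the 36 mm high flares, there 111 mm apart, narrowing to the 91 mm throat at jig x = -22 mm. The rear face of the home block is level with this point.
- jig_stop (a point): Middle of the top of the back stop's face (jig x = +44 mm), 26 mm high, lower than the block. Behind the pocket's corners two posts 64 mm high, faces at jig x = +48 mm, |y| = 39.5 to 53.5 mm; the 79 mm gap between them is free above the stop, so fingers that close along the jig's x have room in front and behind.
- base: Loose base block, bare grey metal, 88 x 88 x 36 mm, about 0.7 kg, too wide to grasp. Origin at the centre of its underside, x and y parallel to its sides, z up. It lies on the bench before the jig's mouth, up to 0.3 rad askew; pushing it takes about 3 to 10 N. Home, its origin is on the jig's origin and its x along the jig's x.
- spacer: Loose spacer plate, white plastic, 86 x 86 x 14 mm, 0.1 kg, flat on the left of the bench; H-shaped from above: notches 44 mm wide, 15 mm deep in its +x and -x edges leave a waist 56 mm wide along its x (grip there). Origin at the centre of its underside, z up. On the block its underside is 36 mm above the bench, its x along the jig's x, either way round.
- disc: Loose round disc, bare grey metal, 84 mm across, 8 mm thick, with an upright black knob in the middle, 24 mm across, from 8 to 40 mm above its underside; 0.15 kg, flat on the left of the bench. Origin at the centre of its underside, z up. Its turn about the vertical does not matter. On the spacer its underside is 50 mm above the bench.
- beaker: Bystander, leave alone: glass beaker, 70 mm across the rim, 90 mm tall, standing towards the far edge. Origin at its underside.
- puck: Bystander, leave alone: plain steel disc WITHOUT a knob, 50 mm across, 14 mm thick, lying flat beyond (to the left of) the loose parts; not part of the stack. Origin at its underside.
- spoon: Bystander, leave alone: black plastic spoon, 170 mm long, lying on the left. Origin at its underside.
- bulb: Bystander, leave alone: red pipette bulb, 54 mm across, 70 mm tall, standing on the left. Origin at its underside.
- reagent: Bystander, leave alone: brown reagent bottle, 68 mm across, 160 mm tall, standing on the right. Origin at its underside.
Things that resemble listed ones, but are neither listed nor needed, are in the scene too. What is shaped like the base but red is not meant. Leave any brown look-alike of the spacer alone.

How it is judged:
On the way, in this order (a step that is already met when the one before it is completed fails the run):
1. the base block is slid fully home and square in the jig (x of base in the frame of jig between -0.0035 and 0.004 m and horizontal distance between base and jig below 0.006 m and angle between the x axis of base and the x axis of jig, either way round below 0.05 rad and angle between base's own z axis and vertical below 0.04 rad and height (world z) of base below 0.003 m), for 0.2 s.
2. the spacer lies flat and square on the home block (all of step 1 and horizontal distance between spacer and jig below 0.007 m and height (world z) of spacer between 0.0335 and 0.0385 m and angle between the x axis of spacer and the x axis of jig, either way round below 0.08 rad and angle between spacer's own z axis and vertical below 0.04 rad and contact force between the fingers and spacer below 0.2 N), for 0.2 s.
3. the knobbed disc lies flat and centred on the spacer (all of step 1 and horizontal distance between each of spacer, disc and jig below 0.007 m and height (world z) of spacer between 0.0335 and 0.0385 m and angle between the x axis of spacer and the x axis of jig, either way round below 0.08 rad and angle between spacer's own z axis and vertical below 0.04 rad and height (world z) of disc between 0.0475 and 0.0525 m and angle between disc's own z axis and vertical below 0.05 rad and contact force between the fingers and disc below 0.2 N), for 0.2 s.
At the end, for the whole second after the job is handed in: Block on the bench in the jig, within 3.5 mm of the back stop, 6 mm of the pocket centre, 0.05 rad of square; spacer flat on it, within 7 mm of centre, notches to mouth and back within 0.08 rad; knobbed disc flat on the spacer within 7 mm of centre; all let go and at rest (all of step 1 and horizontal distance between each of spacer, disc and jig below 0.007 m and height (world z) of spacer between 0.0335 and 0.0385 m and angle between the x axis of spacer and the x axis of jig, either way round below 0.08 rad and angle between spacer's own z axis and vertical below 0.04 rad and height (world z) of disc between 0.0475 and 0.0525 m and angle between disc's own z axis and vertical below 0.05 rad and linear speed of each of base, spacer, disc below 0.02 m/s); the robot touches nothing.
It fails at once if the base block is lifted or tipped instead of slid (height (world z) of base above 0.015 m or angle between base's own z axis and vertical above 0.2 rad).
It fails at once if the spacer or the disc is dropped (falls freely more than about 2 cm) ((contact force between the fingers and spacer below 0.05 N and linear speed of spacer above 0.6 m/s) or (contact force between the fingers and disc below 0.05 N and linear speed of disc above 0.6 m/s)).
It fails at once if a bystander is moved by more than 3 cm (distance of any of beaker, puck, spoon, bulb, reagent from where it was at the start of the episode above 0.03 m).
It also fails if it takes over 72 s, if anything falls off the work surface, if the arm or the gripper's body presses on something with over 40 N, if the wrist force passes 120 N, or if a joint passes its speed limit or range.

## Working session

There is one attempt and no reset: what is moved stays moved. The work goes in short steps, Python scripts to look and compute and a tool call to move; the robot and the scene stay as the last step left them, time stands still between calls to the robot, and variables do not carry over. Pictures are saved under pics/ and viewed, at most 10 in all, crops included, and the job is handed in when it is done.

Besides the shell and the picture viewer there is one more tool, called as name(argument=value, ...) on one line, values as JSON. step_arm: Moves the arm, as the interface text tells. Its arguments: {"type":"object","properties":{"motion":{"type":"array"},"force":{"type":"number"}},"required":["motion"]}

```bash
mkdir -p pics
cat > h.py <<'E'
import numpy as np, cv2
from scipy.spatial.transform import Rotation as R
from bench import robot
def cam(p):
    Rm,_=cv2.Rodrigues(np.array(p["rvec"],float)); return np.array(p["camera_matrix"]),Rm,np.array(p["tvec"],float).ravel()
def cloud(p):
    K,Rm,t=cam(p); z=p["range_z"]; v,u=np.mgrid[:400,:640]
    c=np.stack([(u-K[0,2])/K[0,0]*z,(v-K[1,2])/K[1,1]*z,z],-1)
    w=(c-t)@Rm; w[z==0]=np.nan; return w
def ray(p,xy,h):
    K,Rm,t=cam(p); d=Rm.T@np.array([(xy[0]-K[0,2])/K[0,0],(xy[1]-K[1,2])/K[1,1],1]); o=-Rm.T@t
    return o+d*(h-o[2])/d[2]
def save(p,n): cv2.imwrite(f"pics/{n}.png",p["color"][:,:,::-1])
E
python3 - <<'E'
from h import *
for n in ["top","scene"]:
    p=robot.get_image(n); save(p,n+"0")
    for q in ["jig","jig_wall","jig_mouth","jig_stop","base","spacer","disc","puck","beaker","spoon","bulb","reagent"]:
        for r in robot.mark_of(p,q)[:4]:
            if r["conf"]>.2:
                hh={"jig_wall":.06,"jig_stop":.026}.get(q,0)
                print(n,q,round(r["conf"],2),np.round(r["xy"],0),ray(p,r["xy"],hh).round(3))
s=robot.get_state();print(s)
E
```

```text
top jig_wall 0.9 [427. 175.] [ 0.62  -0.248  0.06 ]
top jig_wall 0.7 [438. 200.] [ 0.557 -0.273  0.06 ]
top jig_mouth 0.57 [439. 199.] [ 0.566 -0.292  0.   ]
top jig_stop 0.56 [439. 200.] [ 0.561 -0.286  0.026]
top jig_stop 0.39 [183. 156.] [0.685 0.375 0.026]
top base 0.66 [336. 254.] [ 0.425 -0.02   0.   ]
top spacer 0.75 [283. 299.] [0.313 0.117 0.   ]
top spacer 0.69 [225. 176.] [0.635 0.272 0.   ]
top disc 0.73 [234. 248.] [0.443 0.245 0.   ]
top puck 0.57 [169. 201.] [0.569 0.418 0.   ]
top beaker 0.85 [360. 121.] [ 0.778 -0.089  0.   ]
top spoon 0.62 [165. 264.] [0.404 0.426 0.   ]
top bulb 0.76 [181. 159.] [0.681 0.388 0.   ]
top bulb 0.61 [438. 201.] [ 0.559 -0.289  0.   ]
top reagent 0.87 [486. 250.] [ 0.43  -0.407  0.   ]
top reagent 0.31 [182. 157.] [0.686 0.388 0.   ]
scene jig 0.61 [237. 185.] [ 0.559 -0.234  0.   ]
scene jig_wall 0.98 [219. 183.] [ 0.604 -0.248  0.06 ]
scene jig_stop 0.82 [219. 172.] [ 0.558 -0.289  0.026]
scene base 0.8 [307. 222.] [ 0.574 -0.005  0.   ]
scene base 0.56 [328. 178.] [ 0.422 -0.018  0.   ]
scene spacer 0.95 [390. 170.] [0.316 0.127 0.  
[... 378 characters left out ...]
tions': array([-1.49963844e+00,  2.58613948e-01,  2.14915223e-02,  1.33367486e+00,
       -1.77884016e-05,  1.41820637e+00]), 'dq': array([ 1.02731764e-03, -6.63822859e-04, -5.46443866e-05, -4.02890221e-04,
       -4.94509431e-04, -6.40153868e-04]), 'effort': array([ 1.46834365e-03, -5.55380845e+01,  3.44714141e+01,  1.79781302e-03,
       -1.31554298e-04,  4.78658478e-06]), 'position': array([ 0.12203322, -0.53629459,  0.2452678 ]), 'tcp_rot': array([ 9.93748637e-01,  1.11640702e-01, -8.86723844e-06, -8.42931814e-07]), 'wrist_force': array([-0.32780944,  0.49972239,  1.19971701]), 'ft_torque': array([-0.01274138,  0.03361373, -0.00204031]), 'grasp_force': 0.0, 'opening': 1.0003772958399153}
```

View both.

View pics/top0.png

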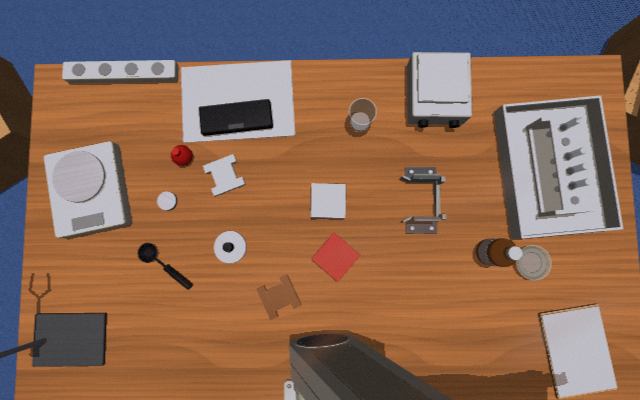

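View pics/scene0.png

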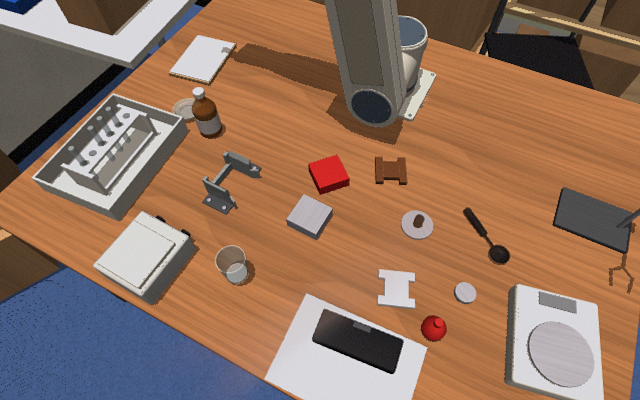

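```bash
cat >> h.py <<'E'
def rect(w,c,r,zl,zh):
    m=(np.hypot(w[...,0]-c[0],w[...,1]-c[1])<r)&(w[...,2]>zl)&(w[...,2]<zh)
    P=w[m]; q=cv2.minAreaRect((P[:,:2]*1000).astype(np.float32)); return P,q
E
python3 - <<'E'
from h import *
C={}
for n in ["top","scene"]:
    p=robot.get_image(n); w=cloud(p); C[n]=w
    for k,c,r,a,b in [("base",(.57,0),.075,.028,.045),("spacer",(.635,.27),.075,.009,.02),("disc",(.445,.248),.06,.004,.013),("knob",(.445,.248),.06,.03,.05)]:
        P,q=rect(w,c,r,a,b); print(n,k,len(P),np.round(q[0],1),np.round(q[1],1),round(q[2],1),"medz",np.median(P[:,2]).round(4))
    tab=w[(abs(w[...,2])<.01)&(abs(w[...,0]-.5)<.15)&(abs(w[...,1])<.3)]; print("table",np.median(tab[:,2]))
    for q in ["spacer","base","disc"]:
        for o in robot.outline_of(p,q)[:2]:
            P=w[o["pixels"]]; P=P[np.isfinite(P[:,0])]; print(n,q,o["conf"],P.mean(0).round(4))
    m=(abs(w[...,0]-.56)<.13)&(abs(w[...,1]+.25)<.11)&(w[...,2]>.003)
    P=w[m]; print("jig",len(P))
    for a,b in [(.003,.01),(.02,.032),(.05,.062),(.062,.08)]:
        Q=P[(P[:,2]>a)&(P[:,2]<b)]
        print(a,b,len(Q),Q.min(0).round(3),Q.max(0).round(3), np.round(cv2.minAreaRect((Q[:,:2]*1000).astype(np.float32)),1) if 0 else "")
    np.save(n+"jig.npy",P)
E
python3 - <<'E'
import numpy as np,cv2
# rasterise jig height map from both, 2mm/px
im=np.zeros((2,400,640),np.uint8)
for i,n in enumerate(["top","scene"]):
    P=np.load(f"{n}jig.npy")
    for x,y,z in P:
        # image: right=-y, up=+x ; scale 2px/mm
        u=int((-.14-y)*2000); v=int((.69-x)*1538)
        u=int((-.15-y)*1500)+20; v=int((.69-x)*1500)
        if 0<=u<640 and 0<=v<400: cv2.circle(im[i],(u,v),2,int(60+z*2500) if z<.078 else 255,-1)
o=cv2.applyColorMap(np.hstack([im[0][:,:320],im[1][:,:320]]),cv2.COLORMAP_JET)
cv2.imwrite("pics/jigmap.png",o)
E
```

```text
top base 1191 [562.9  -1.1] [86.8 87.8] 88.9 medz 0.0368
top spacer 891 [636.5 270.8] [87.7 86.9] 20.8 medz 0.0148
top disc 779 [445.3 246. ] [113.3 110.4] 15.1 medz 0.0086
top knob 76 [448.3 254.1] [21.9 22.1] 64.0 medz 0.04
table 0.0010271492348412473
top spacer 0.96 [0.3205 0.1252 0.0142]
top spacer 0.72 [0.6358 0.2706 0.0142]
top base 0.73 [ 0.5616 -0.0022  0.0363]
top base 0.73 [ 0.4201 -0.0184  0.0369]
top disc 0.6 [0.4477 0.2527 0.012 ]
jig 2333
0.003 0.01 1620 [ 0.43  -0.36   0.003] [ 0.69 -0.14  0.01] 
0.02 0.032 177 [ 0.507 -0.289  0.021] [ 0.62  -0.191  0.032] 
0.05 0.062 72 [ 0.509 -0.292  0.05 ] [ 0.619 -0.211  0.062] 
0.062 0.08 270 [ 0.506 -0.293  0.062] [ 0.621 -0.211  0.076] 
scene base 1087 [563.6  -1.1] [89.1 89.9] 88.6 medz 0.0368
scene spacer 1085 [636.1 270.9] [88.9 85. ] 20.9 medz 0.0146
scene disc 639 [442.1 250.1] [109.9 102.8] 30.1 medz 0.0084
scene knob 75 [449.4 254.3] [22.7 22.3] 61.3 medz 0.0405
table 0.0011928185799974698
scene spacer 0.87 [0.323  0.1287 0.0132]
scene spacer 0.59 [0.6392 0.2718 0.0135]
scene base 0.98 [0.5703 0.0032 0.0329]
scene base 0.61 [ 0.429  -0.0138  0.0327]
scene disc 0.86 [0.4528 0.2551 0.0124]
jig 2272
0.003 0.01 1292 [ 0.43  -0.36   0.003] [ 0.69 -0.14  0.01] 
0.02 0.032 240 [ 0.507 -0.292  0.02 ] [ 0.626 -0.19   0.032] 
0.05 0.062 143 [ 0.509 -0.293  0.05 ] [ 0.621 -0.211  0.062] 
0.062 0.08 220 [ 0.506 -0.292  0.062] [ 0.623 -0.211  0.077]
```

View pics/jigmap.png

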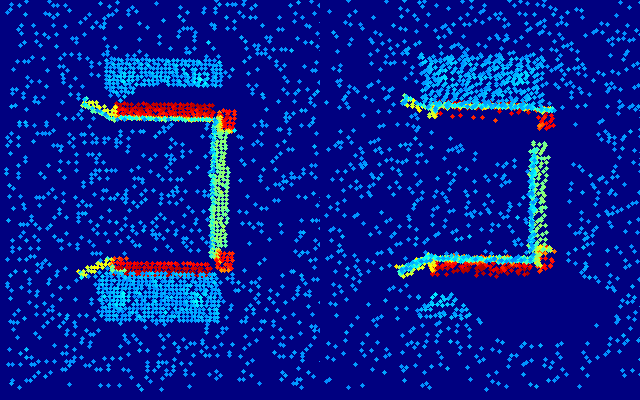

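Run:
```python
import numpy as np,cv2
for n in ["top","scene"]:
    P=np.load(n+"jig.npy")
    po=P[(P[:,2]>.055)&(P[:,1]<-.281)]
    a=po[po[:,0]>.565];b=po[po[:,0]<.565]
    for q in (a,b): print(n,"post",len(q),((q.min(0)+q.max(0))/2).round(4),np.median(q,0).round(4),q[:,2].max().round(3))
    st=P[(P[:,2]>.021)&(P[:,2]<.03)&(P[:,1]<-.265)&(P[:,0]>.525)&(P[:,0]<.60)]
    f=np.polyfit(st[:,0],st[:,1],1); print("stop slope",np.degrees(np.arctan(f[0])).round(2),"y at .5625",np.polyval(f,.5625).round(4),"resid range",np.percentile(st[:,1]-np.polyval(f,st[:,0]),[2,50,98]).round(4))
    for nm,m in [("up",(P[:,0]>.6)),("dn",(P[:,0]<.525))]:
        w=P[m&(P[:,2]>.058)&(P[:,1]>-.275)]
        f=np.polyfit(w[:,1],w[:,0],1);print(nm,len(w),"x at -.25",np.polyval(f,-.25).round(4),"ang",np.degrees(np.arctan(f[0])).round(2),w[:,:2].min(0).round(3),w[:,:2].max(0).round(3))
        for zl in (.058,.061,.064,.067,.07):
            q=w[(w[:,2]>zl)&(w[:,2]<zl+.003)]
            if len(q)>3: print("  z",zl,len(q),q[:,0].mean().round(4))
        q=P[m&(P[:,2]>.015)&(P[:,2]<.055)&(P[:,1]>-.275)&(P[:,1]<-.225)]
        if len(q)>5: f=np.polyfit(q[:,1],q[:,0],1);print("  face",len(q),np.polyval(f,-.25).round(4),"ang",np.degrees(np.arctan(f[0])).round(2))
```

```text
top post 30 [ 0.6094 -0.2876  0.0626] [ 0.6096 -0.2872  0.0635] 0.07
top post 25 [ 0.5162 -0.2865  0.0632] [ 0.5162 -0.2858  0.0633] 0.067
stop slope -0.47 y at .5625 -0.2827 resid range [-0.0058  0.0003  0.0047]
up 126 x at -.25 0.6157 ang 0.77 [ 0.611 -0.274] [ 0.621 -0.212]
  z 0.058 11 0.612
  z 0.061 16 0.6125
  z 0.064 25 0.6142
  z 0.067 26 0.6161
  z 0.07 42 0.6182
  face 59 0.6112 ang -1.25
dn 108 x at -.25 0.5102 ang 1.77 [ 0.506 -0.274] [ 0.517 -0.211]
  z 0.061 8 0.5144
  z 0.064 16 0.5142
  z 0.067 27 0.5104
  z 0.07 40 0.5085
scene post 26 [ 0.6111 -0.2874  0.062 ] [ 0.6108 -0.2861  0.0649] 0.068
scene post 26 [ 0.5172 -0.2863  0.0614] [ 0.5175 -0.2841  0.0632] 0.067
stop slope -1.33 y at .5625 -0.2817 resid range [-0.006   0.0008  0.0051]
up 82 x at -.25 0.6188 ang -0.16 [ 0.61  -0.275] [ 0.623 -0.213]
  z 0.058 13 0.6178
  z 0.061 14 0.6172
  z 0.064 5 0.6156
  z 0.067 8 0.6191
  z 0.07 24 0.6197
  face 100 0.6192 ang 0.95
dn 134 x at -.25 0.513 ang 1.07 [ 0.506 -0.275] [ 0.519 -0.211]
  z 0.058 17 0.5166
  z 0.061 23 0.5156
  z 0.064 20 0.5147
  z 0.067 24 0.5128
  z 0.07 28 0.5105
  face 114 0.5171 ang 1.0
```

```bash
cat >> h.py <<'E'
def plan(wps,start=None):
    """wps: list of (x,y,z,yaw_deg); prints tool-frame delta of each from the previous one (start: the state)"""
    if start is None:
        s=robot.get_state(); start=(*s["position"],np.degrees(R.from_quat(s["tcp_rot"]).as_matrix()[[1,0],0] @ [0,0]) )
        Rm=R.from_quat(s["tcp_rot"]); x=Rm.as_matrix()[:,0]; start=(*s["position"],np.degrees(np.arctan2(x[1],x[0])))
    print("from",np.round(start,4))
    p=np.array(start[:3]); yaw=start[3]
    for w in wps:
        d=np.array(w[:3])-p; c,s_=np.cos(np.radians(yaw)),np.sin(np.radians(yaw))
        dt=[c*d[0]+s_*d[1], s_*d[0]-c*d[1], -d[2]]; dy=(w[3]-yaw+180)%360-180
        print("->",w,"d",np.round(np.array(dt)*1000,1),"wz",round(-dy,1)); p=np.array(w[:3]); yaw=w[3]
E
python3 - <<'E'
from h import *
plan([(.23,-.385,.245,12.8),(.335,-.24,.245,30),(.45,-.085,.22,60),(.563,.085,.18,89.2),(.563,.085,.025,89.2)])
w=cloud(robot.get_image("top")); P,q=rect(w,(.636,.271),.075,.009,.02)
b=cv2.boxPoints(q); print(b.round(1), (P[:,:2].mean(0)*1000).round(1))
c=np.array(q[0]); 
for e in [(b[0]+b[1])/2,(b[1]+b[2])/2]:
    d=(c+(e-c)*.82); print(e.round(1),"pts near notch centre",(np.hypot(*(P[:,:2]*1000-d).T)<8).sum())
E
```

```text
from [ 0.122  -0.5363  0.2453 12.8223]
-> (0.23, -0.385, 0.245, 12.8) d [ 138.8 -123.5    0.3] wz 0.0
-> (0.335, -0.24, 0.245, 30) d [ 134.5 -118.1   -0. ] wz -17.2
-> (0.45, -0.085, 0.22, 60) d [177.1 -76.7  25. ] wz -30
-> (0.563, 0.085, 0.18, 89.2) d [203.7  12.9  40. ] wz -29.2
-> (0.563, 0.085, 0.025, 89.2) d [  0.   0. 155.] wz -0.0
[[579.5 294.7]
 [611.4 214. ]
 [693.3 246.3]
 [661.5 327. ]] [636.1 270.5]
[595.5 254.3] pts near notch centre 29
[652.4 230.1] pts near notch centre 1
```

step_arm(motion=[[[28, -25, 0, 0, 0, 0, 50], [56, -49, 0, 0, 0, 0, 50], [83, -74, 0, 0, 0, 0, 50], [111, -99, 0, 0, 0, 0, 50], [139, -124, 0, 0, 0, 0, 50]]], force=30)

```text
clock: 2.17
position: [0.2306, -0.383, 0.2453]
tcp_rot: [0.994, 0.111, 0.0, 0.0]
wrist_force: [0.9, -0.3, 0.3]
opening: 0.501
grasp_force: 0.0
```

step_arm(motion=[[[27, -24, 0, 0, 0, -3.4, 50], [54, -47, 0, 0, 0, -6.8, 50], [81, -71, 0, 0, 0, -10.2, 50], [108, -94, 0, 0, 0, -13.6, 50], [135, -118, 0, 0, 0, -17.2, 50]]])

```text
clock: 2.58
position: [0.3362, -0.238, 0.2456]
tcp_rot: [0.966, 0.26, 0.0, 0.0]
wrist_force: [-0.2, -1.2, 0.2]
opening: 0.5
grasp_force: 0.0
```

step_arm(motion=[[[35, -15, 5, 0, 0, -6, 50], [71, -31, 10, 0, 0, -12, 50], [106, -46, 15, 0, 0, -18, 50], [142, -61, 20, 0, 0, -24, 50], [177, -77, 25, 0, 0, -30, 50]]])

```text
clock: 3.0
position: [0.4512, -0.0825, 0.2203]
tcp_rot: [0.865, 0.502, 0.0, 0.0]
wrist_force: [0.4, -2.3, 0.9]
opening: 0.496
grasp_force: 0.0
```

step_arm(motion=[[[40, 3, 8, 0, 0, -6, 50], [80, 5, 16, 0, 0, -12, 50], [120, 8, 24, 0, 0, -18, 50], [160, 10, 32, 0, 0, -24, 50], [204, 13, 40, 0, 0, -29.2, 50]]])

```text
clock: 3.42
position: [0.5624, 0.0854, 0.1805]
tcp_rot: [0.71, 0.704, 0.0, 0.0]
wrist_force: [1.2, -1.0, 1.3]
opening: 0.502
grasp_force: 0.0
```

Run:
```python
from h import *
plan([(.563,.085,.025,89.2)])
p=robot.get_image("top"); w=cloud(p)
P=w[np.isfinite(w[...,0])&(np.abs(w[...,0]-.563)<.15)]
p=robot.get_image("wrist"); save(p,"wrist1"); w=cloud(p)
P,q=rect(w,(.563,0),.075,.028,.045); print(len(P),np.round(q[0],1),np.round(q[1],1),round(q[2],1)) if len(P)>5 else print(len(P))
s=robot.get_state(); print(s["opening"],s["clock"])
```

```text
from [5.62400e-01 8.54000e-02 1.80500e-01 8.95442e+01]
-> (0.563, 0.085, 0.025, 89.2) d [ -0.4   0.6 155.5] wz 0.3
6732 [564.4  -1.2] [88.7 87.6] 88.1
0.4980288376737209 3.5167
```

View pics/wrist1.png

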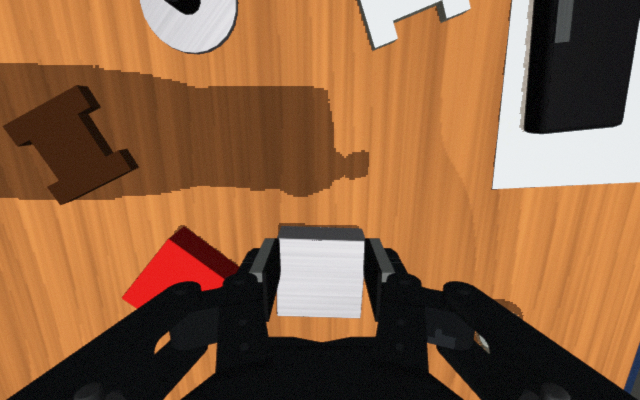

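step_arm(motion=[[[0, 1, 38, 0, 0, 0.3, 50], [0, 1, 76, 0, 0, 0.3, 50], [0, 1, 114, 0, 0, 0.3, 50], [0, 1, 152, 0, 0, 0.3, 50], [0, 1, 156, 0, 0, 0.3, 50]]])

```text
clock: 3.93
position: [0.559, 0.083, 0.0193]
tcp_rot: [0.714, 0.7, -0.003, -0.003]
wrist_force: [-1.7, -0.2, -1.1]
opening: 0.5
grasp_force: 0.0
```

step_arm(motion=[[[-10, 0, 0, 0, 0, 0, 50], [-18, 0, 0, 0, 0, 0, 50], [-24, 0, 0, 0, 0, 0, 50], [-30, 0, 0, 0, 0, 0, 50], [-36, 0, 0, 0, 0, 0, 50]]])

```text
clock: 4.35
position: [0.5633, 0.0472, 0.0271]
tcp_rot: [0.714, 0.7, 0.002, 0.001]
wrist_force: [-0.6, 6.6, 5.5]
opening: 0.502
grasp_force: 3.5
```

Run:
```python
from h import *
plan([(.563,-.178,.025,89.2)])
for n in ("scene","wrist","top"):
    w=cloud(robot.get_image(n))
    P,q=rect(w,(.563,-.01),.068,.028,.045); print(n,len(P),np.round(q[0],1),np.round(q[1],1),round(q[2],1)) if len(P)>5 else print(len(P))
```

```text
from [5.63300e-01 4.72000e-02 2.71000e-02 8.89158e+01]
-> (0.563, -0.178, 0.025, 89.2) d [-225.2    4.     2.1] wz -0.3
scene 742 [ 5.641e+02 -5.000e-01] [105.2  90.7] 87.1
wrist 5566 [563.7  32.7] [43.7 51.9] 89.1
top 697 [562.7 -25.4] [53.5 87.6] 88.9
```

step_arm(motion=[[[-12, 0, 2, 0, 0, -0.3, 50], [-24, 0, 2, 0, 0, -0.3, 50], [-37, 1, 2, 0, 0, -0.3, 50], [-50, 1, 2, 0, 0, -0.3, 50], [-63, 1, 2, 0, 0, -0.3, 50]]])

```text
clock: 4.92
position: [0.5623, -0.0153, 0.0237]
tcp_rot: [0.712, 0.703, 0.001, 0.0]
wrist_force: [-0.2, 6.3, 3.2]
opening: 0.497
grasp_force: 3.0
```

step_arm(motion=[[[-13, 0, 0, 0, 0, 0, 50], [-26, 0, 0, 0, 0, 0, 50], [-39, 1, 0, 0, 0, 0, 50], [-51, 1, 0, 0, 0, 0, 50], [-62, 1, 0, 0, 0, 0, 50]]])

```text
clock: 5.33
position: [0.5623, -0.0775, 0.0237]
tcp_rot: [0.712, 0.703, 0.001, -0.0]
wrist_force: [0.2, 5.6, 3.6]
opening: 0.498
grasp_force: 3.1
```

Run:
```python
from h import *
plan([(.563,-.178,.025,89.2)])
s=robot.get_state();y=s["position"][1]-.055
p=robot.get_image("scene"); save(p,"scene2")
for n,w in (("scene",cloud(p)),("top",cloud(robot.get_image("top")))):
    P,q=rect(w,(.563,y),.062,.030,.043); P=P[P[:,1]<y+.04]; q=cv2.minAreaRect((P[:,:2]*1000).astype(np.float32)); print(n,len(P),np.round(q[0],1),np.round(q[1],1),round(q[2],1),P.min(0),P.max(0))
print(s["wrist_force"])
```

```text
from [ 5.62300e-01 -7.75000e-02  2.37000e-02  8.92594e+01]
-> (0.563, -0.178, 0.025, 89.2) d [-100.5    2.    -1.3] wz 0.1
scene 533 [ 564.9 -134.3] [84.6 87.8] 88.8 [ 0.52029833 -0.17694115  0.03007481] [ 0.60950815 -0.09280584  0.04219614]Traceback (most recent call last):
  File "<stdin>", line 6, in <module>
    return umr_minimum(a, axis, None, out, keepdims, initial, where)
ValueError: zero-size array to reduction operation minimum which has no identity
```

View pics/scene2.png

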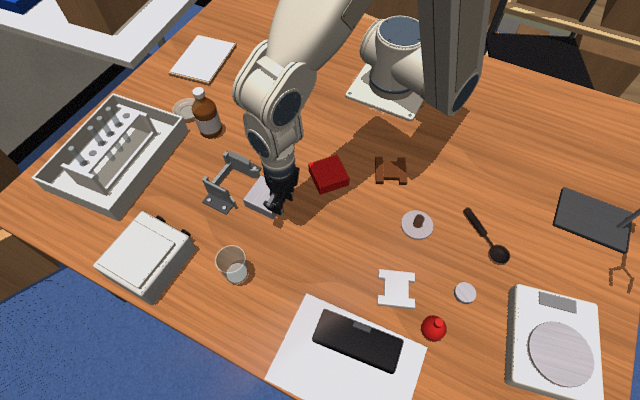

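step_arm(motion=[[[-9, 0, 0, 0, 0, 0, 50], [-18, 0, 0, 0, 0, 0, 50], [-27, 0, 0, 0, 0, 0, 50], [-36, 0, 0, 0, 0, 0, 50], [-45, 0, 0, 0, 0, 0, 50]]])

```text
clock: 5.85
position: [0.562, -0.1214, 0.0233]
tcp_rot: [0.711, 0.703, 0.001, -0.0]
wrist_force: [3.1, 6.5, 1.8]
opening: 0.499
grasp_force: 3.2
```

step_arm(motion=[[[-9, 0, 0, 0, 0, 0, 50], [-18, 0, 0, 0, 0, 0, 50], [-27, 0, 0, 0, 0, 0, 50], [-35, 0, 0, 0, 0, 0, 50], [-42, 0, 0, 0, 0, 0, 50]]])

```text
clock: 6.27
position: [0.5619, -0.1637, 0.0233]
tcp_rot: [0.711, 0.703, 0.001, 0.0]
wrist_force: [5.3, 6.8, 0.4]
opening: 0.501
grasp_force: 3.6
```

step_arm(motion=[[[-3, 0, 0, 0, 0, 0, 50], [-6, 0, 0, 0, 0, 0, 50], [-8, 0, 0, 0, 0, 0, 50], [-10, 0, 0, 0, 0, 0, 50], [-12, 0, 0, 0, 0, 0, 50]]])

```text
clock: 6.68
position: [0.5616, -0.1752, 0.0233]
tcp_rot: [0.711, 0.703, 0.001, 0.0]
wrist_force: [3.6, 7.6, 1.5]
opening: 0.502
grasp_force: 3.5
```

Not yet at the stop; continue slowly until the force climbs.

step_arm(motion=[[[-1, 0, 0, 0, 0, 0, 50], [-2, 0, 0, 0, 0, 0, 50], [-3, 0, 0, 0, 0, 0, 50], [-4, 0, 0, 0, 0, 0, 50], [-4, 0, 0, 0, 0, 0, 50]]])

```text
clock: 7.1
position: [0.5615, -0.1786, 0.0233]
tcp_rot: [0.711, 0.703, 0.002, -0.0]
wrist_force: [3.6, 9.8, 1.5]
opening: 0.506
grasp_force: 4.9
```

step_arm(motion=[[[-1, 0, 0, 0, 0, 0, 50], [-2, 0, 0, 0, 0, 0, 50], [-3, 0, 0, 0, 0, 0, 50], [-3, 0, 0, 0, 0, 0, 50], [-3, 0, 0, 0, 0, 0, 50]]])

```text
clock: 7.52
position: [0.5615, -0.1787, 0.0233]
tcp_rot: [0.711, 0.704, 0.004, -0.002]
wrist_force: [7.0, 24.5, 6.3]
opening: 0.498
grasp_force: 12.0
```

step_arm(motion=[[[8, 0, 0, 0, 0, 0, 50], [25, 0, 0, 0, 0, 0, 50], [45, 0, 0, 0, 0, 0, 50], [55, 0, -30, 0, 0, 0, 75], [60, 0, -70, 0, 0, 0, 100]]])

```text
clock: 7.93
position: [0.5592, -0.1212, 0.0908]
tcp_rot: [0.711, 0.703, -0.002, -0.003]
wrist_force: [0.8, -1.3, 1.0]
opening: 0.766
grasp_force: 0.0
```

step_arm(motion=[[[20, 0, -30, 0, 0, 6, 100], [50, 0, -60, 0, 0, 12, 100], [80, 0, -90, 0, 0, 18, 100], [110, 0, -100, 0, 0, 24, 100], [130, 0, -100, 0, 0, 30, 100]]])

```text
clock: 8.35
position: [0.564, 0.0087, 0.1967]
tcp_rot: [0.87, 0.492, 0.002, 0.002]
wrist_force: [0.1, -0.6, -0.4]
opening: 1.004
grasp_force: 0.0
```

```bash
cat >> h.py <<'E'
def jigcheck(y0=-.233):
    for n in ("top","scene"):
        p=robot.get_image(n); w=cloud(p)
        P,q=rect(w,(.5635,y0),.064,.030,.042); P=P[(abs(P[:,0]-.5635)<.0455)&(P[:,1]>y0-.045)&(P[:,1]<y0+.06)]
        q=cv2.minAreaRect((P[:,:2]*1000).astype(np.float32)); print(n,len(P),np.round(q[0],1),np.round(q[1],1),round(q[2],1),P.min(0).round(4),P.max(0).round(4))
    return p
E
python3 - <<'E'
from h import *
p=jigcheck(); plan([(.6,.18,.2,40),(.6363,.2708,.12,21.3),(.6363,.2708,.016,21.3)])
E
```

```text
top 1208 [ 562.2 -233.7] [88.7 87.6] 89.4 [ 0.518  -0.2779  0.0303] [ 0.6064 -0.1894  0.042 ]
scene 861 [ 563.2 -232.9] [89.6 90.5] 89.5 [ 0.5181 -0.2776  0.03  ] [ 0.6088 -0.188   0.0418]
from [5.63000e-01 9.30000e-03 1.94000e-01 5.91996e+01]
-> (0.6, 0.18, 0.2, 40) d [165.6 -55.7  -6. ] wz 19.2
-> (0.6363, 0.2708, 0.12, 21.3) d [ 86.2 -46.2  80. ] wz 18.7
-> (0.6363, 0.2708, 0.016, 21.3) d [  0.   0. 104.] wz -0.0
```

step_arm(motion=[[[33, -11, -1, 0, 0, 3.8, 100], [66, -22, -2, 0, 0, 7.6, 100], [99, -33, -4, 0, 0, 11.4, 100], [132, -45, -5, 0, 0, 15.2, 100], [166, -56, -6, 0, 0, 19.2, 100]]])

```text
clock: 8.87
position: [0.5999, 0.1785, 0.1987]
tcp_rot: [0.94, 0.341, -0.0, 0.0]
wrist_force: [1.2, -0.9, -0.1]
opening: 1.001
grasp_force: 0.0
```

step_arm(motion=[[[20, -11, 16, 0, 0, 4, 100], [40, -22, 32, 0, 0, 8, 100], [60, -33, 48, 0, 0, 12, 100], [86, -46, 64, 0, 0, 18.7, 100], [86, -46, 80, 0, 0, 18.7, 100]]])

```text
clock: 9.28
position: [0.6373, 0.2714, 0.117]
tcp_rot: [0.983, 0.183, 0.0, -0.0]
wrist_force: [-0.7, -0.5, -0.0]
opening: 0.997
grasp_force: 0.0
```

Run:
```python
from h import *
plan([(.6363,.2708,.016,21.3)])
p=robot.get_image("wrist"); save(p,"wrist2"); w=cloud(p)
P,q=rect(w,(.636,.271),.075,.010,.02); print(len(P),np.round(q[0],1),np.round(q[1],1),round(q[2],1),P[:,:2].mean(0))
```

```text
from [ 0.6373  0.2714  0.117  21.085 ]
-> (0.6363, 0.2708, 0.016, 21.3) d [ -1.1   0.2 101. ] wz -0.2
9262 [637.3 271.4] [86.8 86.4] 20.9 [0.63982696 0.27246539]
```

View pics/wrist2.png

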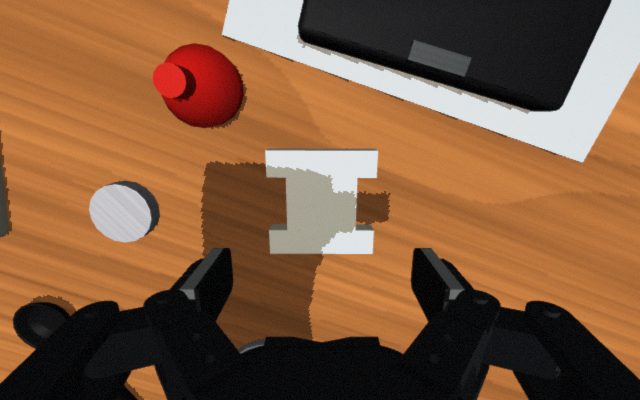

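step_arm(motion=[[[-1, 0, 30, 0, 0, 0, 100], [-1, 0, 60, 0, 0, 0, 100], [-1, 0, 85, 0, 0, 0, 100], [-1, 0, 98, 0, 0, 0, 100], [-1, 0, 102, 0, 0, 0, 100]]])

```text
clock: 9.75
position: [0.6338, 0.2662, 0.0141]
tcp_rot: [0.983, 0.186, -0.002, 0.001]
wrist_force: [-1.1, -0.8, -0.3]
opening: 1.0
grasp_force: 0.0
```

step_arm(motion=[[[0, 0, 0, 0, 0, 0, 80], [0, 0, 0, 0, 0, 0, 70], [0, 0, 0, 0, 0, 0, 60], [0, 0, 0, 0, 0, 0, 55], [0, 0, 0, 0, 0, 0, 50]]], force=30)

```text
clock: 10.17
position: [0.6362, 0.2678, 0.0187]
tcp_rot: [0.983, 0.185, 0.001, 0.0]
wrist_force: [0.3, -1.1, 6.7]
opening: 0.639
grasp_force: 32.6
```

step_arm(motion=[[[0, 0, 0, 0, 0, 0, 50], [0, 0, 0, 0, 0, 0, 50], [0, 0, 0, 0, 0, 0, 50], [0, 0, 0, 0, 0, 0, 50], [0, 0, 0, 0, 0, 0, 50]]])

```text
clock: 10.58
position: [0.6362, 0.2678, 0.0187]
tcp_rot: [0.983, 0.185, 0.001, 0.0]
wrist_force: [-1.1, -1.1, 6.6]
opening: 0.644
grasp_force: 32.6
```

step_arm(motion=[[[0, 0, -8, 0, 0, 0, 50], [0, 0, -25, 0, 0, 0, 50], [0, 0, -55, 0, 0, 0, 50], [0, 0, -85, 0, 0, 0, 50], [0, 0, -110, 0, 0, 0, 50]]])

```text
clock: 11.0
position: [0.6353, 0.2679, 0.1296]
tcp_rot: [0.983, 0.185, 0.001, -0.0]
wrist_force: [0.6, -0.8, -0.4]
opening: 0.645
grasp_force: 32.2
```

Run:
```python
from h import *
s=robot.get_state(); z=s["position"][2]; print(s["wrist_force"],s["opening"],s["grasp_force"])
plan([(.611,.098,.15,14),(.586,-.073,.15,6.5),(.5633,-.2333,.15,-.6)])
T=R.from_quat(s["tcp_rot"]).as_matrix()
for n in ("wrist","top","scene"):
    w=cloud(robot.get_image(n)); c=(w-s["position"])@T
    m=(np.abs(c[...,0])<.055)&(np.abs(c[...,1])<.055)&(c[...,2]>-.03)&(c[...,2]<.03)
    P=c[m]; print(n,len(P),P.min(0).round(4),P.max(0).round(4))
    for a in range(-20,24,4):
        k=(P[:,2]>a/1000)&(P[:,2]<(a+4)/1000); Q=P[k]
        if k.sum()>20: q=cv2.minAreaRect((Q[:,:2]*1000).astype(np.float32)); print("  tz",a,k.sum(),np.round(q[0],1),np.round(q[1],1),round(q[2],1))
```

```text
[ 0.56728791 -0.8128375  -0.41771791] 0.6454512246762762 32.1536386013031
from [ 0.6353  0.2679  0.1296 21.3368]
-> (0.611, 0.098, 0.15, 14) d [-84.5 149.4 -20.4] wz 7.3
-> (0.586, -0.073, 0.15, 6.5) d [-65.6 159.9  -0. ] wz 7.5
-> (0.5633, -0.2333, 0.15, -0.6) d [-40.7 156.7  -0. ] wz 7.1
wrist 26999 [-0.0403 -0.0431 -0.03  ] [0.0464 0.0444 0.019 ]
  tz -20 474 [0.9 0.5] [22.8 81.8] 0.0
  tz -16 466 [0.8 0.2] [22.9 82.2] 0.2
  tz -12 414 [1.  0.3] [22.7 82.3] 0.3
  tz -8 365 [1.2 0.1] [22.2 82. ] 0.1
  tz -4 356 [0.9 0.3] [22.7 81.9] 0.2
  tz 0 718 [3.8 0.3] [84.5 84.3] 0.1
  tz 4 22198 [3.  0.3] [86.6 86.8] 0.0
  tz 8 340 [13.2  0.2] [66.  85.7] 0.0
  tz 12 230 [13.5  0.1] [65.7 84.9] 0.2
  tz 16 174 [45.9  0.4] [ 0.5 85.7] 0.0
top 624 [-0.0401 -0.0422 -0.0275] [0.0469 0.0441 0.0131]
  tz -8 53 [-21.6   3.2] [79.7 33.5] 87.5
  tz -4 399 [3.5 0.9] [87.  86.1] 0.2
  tz 0 109 [1.7 0.2] [85.6 83.7] 88.4
scene 1039 [-0.037  -0.0425 -0.0289] [0.0484 0.0441 0.0187]
  tz -4 250 [15.3  1.1] [64.5 84.5] 0.4
  tz 0 620 [5.2 0.9] [86.  85.1] 89.2
  tz 4 33 [38.6  6.9] [60.7 75.6] 48.0
  tz 8 31 [20.5  5.7] [81.9 66.3] 81.6
  tz 12 23 [46.5  1.5] [11.2 86.5] 7.5
```

step_arm(motion=[[[-17, 30, -10, 0, 0, 1.5, 50], [-34, 60, -20, 0, 0, 3, 50], [-51, 90, -20, 0, 0, 4.5, 50], [-68, 120, -20, 0, 0, 6, 50], [-85, 149, -20, 0, 0, 7.3, 50]]])

```text
clock: 11.57
position: [0.6092, 0.0967, 0.1459]
tcp_rot: [0.993, 0.122, -0.001, -0.0]
wrist_force: [0.2, -0.2, -1.3]
opening: 0.643
grasp_force: 32.2
```

step_arm(motion=[[[-13, 32, 0, 0, 0, 1.5, 50], [-26, 64, 0, 0, 0, 3, 50], [-39, 96, 0, 0, 0, 4.5, 50], [-52, 128, 0, 0, 0, 6, 50], [-66, 160, 0, 0, 0, 7.5, 50]]])

```text
clock: 11.98
position: [0.584, -0.0745, 0.1458]
tcp_rot: [0.998, 0.056, -0.001, -0.0]
wrist_force: [0.9, 0.4, -0.5]
opening: 0.642
grasp_force: 32.2
```

step_arm(motion=[[[-10, 35, 0, 0, 0, 1.5, 50], [-20, 75, 0, 0, 0, 3, 50], [-30, 115, 0, 0, 0, 5, 50], [-40, 145, 0, 0, 0, 7.1, 50], [-44, 157, 0, 0, 0, 7.1, 50]]])

```text
clock: 12.4
position: [0.5577, -0.2379, 0.1455]
tcp_rot: [1.0, -0.008, -0.001, -0.0]
wrist_force: [-0.5, 0.1, -0.0]
opening: 0.642
grasp_force: 32.2
```

step_arm(motion=[[[0, 0, 10, 0, 0, 0, 50], [0, 0, 20, 0, 0, 0, 50], [0, 0, 30, 0, 0, 0, 50], [0, 0, 38, 0, 0, 0, 50], [0, 0, 40, 0, 0, 0, 50]]])

```text
clock: 12.82
position: [0.5586, -0.2323, 0.1046]
tcp_rot: [1.0, -0.004, -0.001, -0.001]
wrist_force: [-0.1, 1.0, -0.6]
opening: 0.644
grasp_force: 32.2
```

Run:
```python
from h import *
plan([(.5603,-.2333,.0600,-.6)])
for n in ("wrist","top","scene"):
    p=robot.get_image(n); w=cloud(p)
    m=(abs(w[...,0]-.563)<.046)&(abs(w[...,1]+.233)<.06)&(w[...,2]>.092)&(w[...,2]<.115)
    P=w[m]; q=cv2.minAreaRect((P[:,:2]*1000).astype(np.float32)); print(n,len(P),np.round(q[0],1),np.round(q[1],1),round(q[2],1),np.percentile(P[:,2],[50]))
    if n=="wrist":save(p,"wrist3")
```

```text
from [ 0.5586 -0.2323  0.1046 -0.4619]
-> (0.5603, -0.2333, 0.06, -0.6) d [ 1.7  1.  44.6] wz 0.1
wrist 24267 [ 561.7 -232.4] [86.8 86.7] 89.5 [0.09936996]
top 370 [ 560.2 -214.8] [85.6 51.8] 0.5 [0.10107969]
scene 647 [ 561.6 -232.8] [88.3 88.4] 89.8 [0.10243597]
```

View pics/wrist3.png

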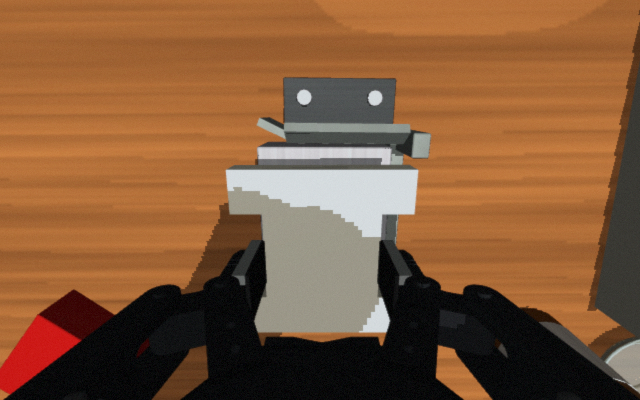

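step_arm(motion=[[[2, 0.5, 10, 0, 0, 0, 50], [2, 0.5, 20, 0, 0, 0, 50], [2, 0.5, 30, 0, 0, 0, 50], [2, 0.5, 38, 0, 0, 0, 50], [2, 0.5, 45, 0, 0, 0, 50]]])

```text
clock: 13.38
position: [0.5607, -0.2344, 0.0604]
tcp_rot: [1.0, -0.005, -0.001, -0.0]
wrist_force: [0.5, 0.8, 0.1]
opening: 0.64
grasp_force: 32.2
```

step_arm(motion=[[[0, 0, 1, 0, 0, 0, 50], [0, 0, 2, 0, 0, 0, 50], [0, 0, 3, 0, 0, 0, 50], [0, 0, 3, 0, 0, 0, 50], [0, 0, 3, 0, 0, 0, 50]]])

```text
clock: 13.8
position: [0.5614, -0.2348, 0.0592]
tcp_rot: [1.0, -0.005, 0.0, 0.0]
wrist_force: [0.3, 0.0, -0.9]
opening: 0.643
grasp_force: 32.2
```

step_arm(motion=[[[-0.5, -1, 1, 0, 0, 0, 50], [-0.5, -1, 2, 0, 0, 0, 50], [-0.5, -1, 3, 0, 0, 0, 50], [-0.5, -1, 4, 0, 0, 0, 50], [-0.5, -1, 4, 0, 0, 0, 50]]])

```text
clock: 14.22
position: [0.5607, -0.2336, 0.0548]
tcp_rot: [1.0, -0.005, 0.0, -0.0]
wrist_force: [0.6, -0.2, -0.6]
opening: 0.641
grasp_force: 32.2
```

Run:
```python
from h import *
plan([(.5603,-.2333,.0550,-.6)])
s=robot.get_state();print(s["wrist_force"])
for n in ("wrist","scene"):
    p=robot.get_image(n); w=cloud(p)
    m=(abs(w[...,0]-.563)<.046)&(abs(w[...,1]+.233)<.048)&(w[...,2]>.045)&(w[...,2]<.057)
    P=w[m]; q=cv2.minAreaRect((P[:,:2]*1000).astype(np.float32)); print(n,len(P),np.round(q[0],1),np.round(q[1],1),round(q[2],1),np.percentile(P[:,2],[50]))
```

```text
from [ 0.5607 -0.2336  0.0548 -0.5752]
-> (0.5603, -0.2333, 0.055, -0.6) d [-0.4 -0.3 -0.2] wz 0.0
[ 0.59103465 -0.22432765 -0.55195397]
wrist 24029 [ 562.2 -233.9] [86.7 89.9] 89.6 [0.04955245]
scene 510 [ 562.9 -233.4] [86. 88.] 88.8 [0.05149167]
```

step_arm(motion=[[[0, 0, 0.5, 0, 0, 0, 50], [0, 0, 1, 0, 0, 0, 50], [0, 0, 1.5, 0, 0, 0, 50], [0, 0, 2, 0, 0, 0, 50], [0, 0, 2, 0, 0, 0, 50]]])

```text
clock: 14.73
position: [0.5607, -0.2337, 0.0546]
tcp_rot: [1.0, -0.005, 0.001, 0.0]
wrist_force: [-4.5, 3.7, 16.1]
opening: 0.641
grasp_force: 33.8
```

step_arm(motion=[[[0, 0, -1.5, 0, 0, 0, 50], [0, 0, -1.5, 0, 0, 0, 68], [0, 0, -1.5, 0, 0, 0, 72], [0, 0, -1.5, 0, 0, 0, 80], [0, 0, -1.5, 0, 0, 0, 85]]])

```text
clock: 15.15
position: [0.5606, -0.2336, 0.0541]
tcp_rot: [1.0, -0.005, -0.0, -0.0]
wrist_force: [0.3, -0.5, 0.0]
opening: 0.849
grasp_force: 0.0
```

step_arm(motion=[[[0, 0, -5, 0, 0, 0, 85], [0, 0, -20, 0, 0, 0, 85], [0, 0, -45, 0, 0, 0, 85], [0, 0, -80, 0, 0, 0, 85], [0, 0, -110, 0, 0, 0, 85]]])

```text
clock: 15.57
position: [0.5605, -0.2335, 0.1661]
tcp_rot: [1.0, -0.005, -0.0, -0.0]
wrist_force: [0.5, -2.3, -0.8]
opening: 0.849
grasp_force: 0.0
```

```bash
cat >> h.py <<'E'
def spcheck(ns=("wrist","scene")):
  for n in ns:
    p=robot.get_image(n); w=cloud(p)
    m=(abs(w[...,0]-.563)<.046)&(abs(w[...,1]+.233)<.048)&(w[...,2]>.045)&(w[...,2]<.056)
    P=w[m]; q=cv2.minAreaRect((P[:,:2]*1000).astype(np.float32)); A=np.c_[P[:,:2],np.ones(len(P))]; f=np.linalg.lstsq(A,P[:,2],rcond=None)[0]
    print("spacer",n,len(P),np.round(q[0],1),np.round(q[1],1),round(q[2],1),np.median(P[:,2]).round(4),"tilt",f[:2].round(3))
    m=(abs(w[...,0]-.563)<.0455)&(w[...,1]<-.188)&(w[...,1]>-.277)&(w[...,2]>.030)&(w[...,2]<.042); P=w[m]
    if len(P)>9: print(" base",P.min(0).round(4),P.max(0).round(4))
E
python3 - <<'E'
from h import *
spcheck(("wrist","scene","top"))
plan([(.53,-.06,.18,-.6),(.48,.1,.18,-.6),(.449,.2542,.16,-.6),(.449,.2542,.045,-.6)])
E
```

```text
spacer wrist 8889 [ 562.3 -236.1] [90.6 89.5] 89.4 0.0495 tilt [-0.004 -0.002]
 base [ 0.5409 -0.277   0.0305] [ 0.6085 -0.1894  0.042 ]
spacer scene 775 [ 561.7 -235.7] [91.7 89.6] 89.1 0.0514 tilt [-0.004 -0.007]
 base [ 0.5206 -0.276   0.03  ] [ 0.6084 -0.188   0.0419]
spacer top 511 [ 562.3 -229.3] [76.1 84.7] 89.7 0.0507 tilt [-0.001 -0.007]
 base [ 0.5185 -0.2747  0.0302] [ 0.6037 -0.1893  0.0419]
from [ 0.5618 -0.2343  0.1672 -0.5738]
-> (0.53, -0.06, 0.18, -0.6) d [ -33.5 -173.9  -12.8] wz 0.0
-> (0.48, 0.1, 0.18, -0.6) d [ -51.7 -159.5   -0. ] wz -0.0
-> (0.449, 0.2542, 0.16, -0.6) d [ -32.6 -153.9   20. ] wz -0.0
-> (0.449, 0.2542, 0.045, -0.6) d [  0.  -0. 115.] wz -0.0
```

step_arm(motion=[[[-7, -35, -5, 0, 0, 0, 60], [-14, -70, -10, 0, 0, 0, 60], [-21, -105, -13, 0, 0, 0, 60], [-28, -140, -13, 0, 0, 0, 60], [-34, -174, -13, 0, 0, 0, 60]]])

```text
clock: 16.13
position: [0.5273, -0.0577, 0.1765]
tcp_rot: [1.0, -0.005, -0.001, -0.0]
wrist_force: [0.5, 0.5, 0.4]
opening: 0.6
grasp_force: 0.0
```

step_arm(motion=[[[-10, -32, 0, 0, 0, 0, 60], [-20, -64, 0, 0, 0, 0, 60], [-30, -96, 0, 0, 0, 0, 60], [-40, -128, 0, 0, 0, 0, 60], [-52, -160, 0, 0, 0, 0, 60]]])

```text
clock: 16.55
position: [0.4769, 0.0913, 0.1764]
tcp_rot: [1.0, 0.005, -0.001, -0.005]
wrist_force: [-0.6, -0.3, -0.2]
opening: 0.597
grasp_force: 0.0
```

step_arm(motion=[[[-8, -38, 5, 0, 0, 0, 60], [-16, -76, 10, 0, 0, 0, 60], [-24, -114, 15, 0, 0, 0, 60], [-33, -154, 20, 0, 0, 0, 60], [-33, -154, 20, 0, 0, 0, 60]]])

```text
clock: 16.97
position: [0.4555, 0.1212, 0.1616]
tcp_rot: [0.999, 0.029, -0.001, -0.02]
wrist_force: [0.1, -0.3, -0.9]
opening: 0.601
grasp_force: 0.0
```

Run:
```python
from h import *
spcheck(("scene","top"))
p=robot.get_image("wrist"); save(p,"wrist4"); w=cloud(p)
P,q=rect(w,(.449,.254),.03,.034,.046); print("knob",len(P),np.round(q[0],1),np.round(q[1],1),P[:,2].max())
P,q=rect(w,(.449,.254),.055,.006,.012); 
(c,r)=cv2.minEnclosingCircle((P[:,:2]*1000).astype(np.float32)); print("disc",np.round(c,1),r)
plan([(.449,.2542,.034,-.6)])
```

```text
spacer scene 764 [ 562.1 -235.7] [90.8 90. ] 89.1 0.0513 tilt [ 0.    -0.006]
 base [ 0.5194 -0.277   0.03  ] [ 0.6084 -0.1884  0.042 ]
spacer top 970 [ 562.  -234.7] [86.4 84.3] 88.7 0.0507 tilt [-0.002 -0.006]
 base [ 0.518  -0.2766  0.0306] [ 0.6038 -0.1896  0.0418]
knob 598 [449.5 254.5] [23.2 23.3] 0.041202328844318147
disc [449.3 254.5] 42.11994552612305
from [0.456  0.121  0.1621 3.2992]
-> (0.449, 0.2542, 0.034, -0.6) d [   0.7 -133.4  128.1] wz 3.9
```

View pics/wrist4.png

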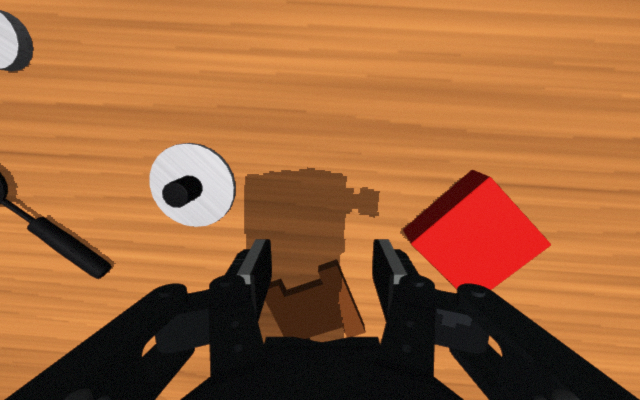

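step_arm(motion=[[[0, 0, 0, 0, 0, -7, 60], [0, 0, 0, 0, 0, -14, 60], [0, 0, 0, 0, 0, -21, 60], [0, 0, 0, 0, 0, -28, 60], [0, 0, 0, 0, 0, -35, 60]]])

```text
clock: 17.53
position: [0.4564, 0.121, 0.1624]
tcp_rot: [0.943, 0.331, 0.005, -0.02]
wrist_force: [0.0, 0.2, 0.0]
opening: 0.601
grasp_force: 0.0
```

Run:
```python
from h import *
s=robot.get_state(); print(s["tcp_rot"],s["joint_positions"],R.from_quat(s["tcp_rot"]).as_matrix()[:,2])
plan([(.449,.2545,.13,60),(.449,.2545,.034,60)])
```

```text
[ 0.94347701  0.33081414  0.00538888 -0.01959864] [ 0.05654997  0.16571261 -0.31883322  1.08675316  0.04065172  2.52365522] [-0.00279844  0.04054717 -0.99917371]
from [ 0.4564  0.121   0.1624 38.6225]
-> (0.449, 0.2545, 0.13, 60) d [  77.6 -108.9   32.4] wz -21.4
-> (0.449, 0.2545, 0.034, 60) d [ 0.  0. 96.] wz 0
```

```bash
cat >> h.py <<'E'
def full(x,y,z,yaw):
    s=robot.get_state(); C=R.from_quat(s["tcp_rot"]); a=np.radians(yaw); c,q=np.cos(a),np.sin(a)
    T=R.from_matrix([[c,q,0],[q,-c,0],[0,0,-1]])
    print("d",(C.inv().apply(np.array([x,y,z])-s["position"])*1000).round(1),"rv",np.degrees((C.inv()*T).as_rotvec()).round(2))
E
python3 - <<'E'
from h import *
full(.449,.2545,.13,60)
E
```

```text
d [  76.8 -107.7   37.8] rv [ -1.65  -1.67 -21.35]
```

step_arm(motion=[[[16, -22, 8, -0.3, -0.3, -4.3, 60], [32, -45, 16, -0.7, -0.7, -8.6, 60], [48, -68, 24, -1, -1, -13, 60], [64, -90, 31, -1.3, -1.3, -17.2, 60], [77, -108, 38, -1.7, -1.7, -21.4, 60]]])

```text
clock: 17.95
position: [0.4496, 0.2567, 0.1296]
tcp_rot: [0.866, 0.499, -0.0, 0.001]
wrist_force: [0.5, -0.9, -0.4]
opening: 0.601
grasp_force: 0.0
```

Run:
```python
from h import *
full(.449,.2545,.034,60)
w=cloud(robot.get_image("wrist"))
P,q=rect(w,(.449,.254),.03,.034,.046); print("knob",len(P),np.round(q[0],1),np.round(q[1],1))
```

```text
d [-2.1  0.5 95.6] rv [ 0.05  0.03 -0.08]
knob 746 [449.3 255.1] [23.  23.2]
```

step_arm(motion=[[[-1, 0, 25, 0, 0, 0, 60], [-1, 0, 50, 0, 0, 0, 60], [-1, 0, 72, 0, 0, 0, 60], [-1, 0, 86, 0, 0, 0, 60], [-1, 0, 94, 0, 0, 0, 60]]])

```text
clock: 18.42
position: [0.4483, 0.2538, 0.034]
tcp_rot: [0.867, 0.498, -0.001, 0.0]
wrist_force: [-1.1, -0.4, 0.9]
opening: 0.596
grasp_force: 0.0
```

step_arm(motion=[[[0, 0, 0, 0, 0, 0, 60], [0, 0, 0, 0, 0, 0, 50], [0, 0, 0, 0, 0, 0, 40], [0, 0, 0, 0, 0, 0, 30], [0, 0, 0, 0, 0, 0, 20]]], force=30)

```text
clock: 18.83
position: [0.4492, 0.2548, 0.0369]
tcp_rot: [0.867, 0.498, 0.001, 0.001]
wrist_force: [-0.6, -1.4, 4.9]
opening: 0.269
grasp_force: 29.2
```

step_arm(motion=[[[0, 0, 0, 0, 0, 0, 15], [0, 0, 0, 0, 0, 0, 15], [0, 0, 0, 0, 0, 0, 15], [0, 0, 0, 0, 0, 0, 15], [0, 0, 0, 0, 0, 0, 15]]])

```text
clock: 19.25
position: [0.4492, 0.2548, 0.0369]
tcp_rot: [0.867, 0.498, 0.001, 0.001]
wrist_force: [-0.7, -0.1, 6.1]
opening: 0.269
grasp_force: 29.4
```

Run:
```python
from h import *
plan([(.449,.2548,.15,60),(.487,.092,.16,60),(.525,-.071,.16,60),(.5628,-.2335,.16,60),(.5628,-.2335,.1,60)])
```

```text
from [4.49200e-01 2.54800e-01 3.69000e-02 5.97749e+01]
-> (0.449, 0.2548, 0.15, 60) d [-1.000e-01 -2.000e-01 -1.131e+02] wz -0.2
-> (0.487, 0.092, 0.16, 60) d [-122.   114.3  -10. ] wz 0
-> (0.525, -0.071, 0.16, 60) d [-122.2  114.4   -0. ] wz 0
-> (0.5628, -0.2335, 0.16, 60) d [-121.8  114.    -0. ] wz 0
-> (0.5628, -0.2335, 0.1, 60) d [ 0.  0. 60.] wz 0
```

step_arm(motion=[[[0, 0, -8, 0, 0, 0, 15], [0, 0, -25, 0, 0, 0, 15], [0, 0, -55, 0, 0, 0, 15], [0, 0, -85, 0, 0, 0, 15], [0, 0, -113, 0, 0, 0, 15]]])

```text
clock: 19.67
position: [0.4482, 0.2547, 0.1509]
tcp_rot: [0.867, 0.498, -0.0, 0.0]
wrist_force: [0.9, 0.2, -0.8]
opening: 0.267
grasp_force: 29.7
```

step_arm(motion=[[[-20, 19, -10, 0, 0, 0, 15], [-46, 43, -10, 0, 0, 0, 15], [-72, 67, -10, 0, 0, 0, 15], [-97, 91, -10, 0, 0, 0, 15], [-122, 114, -10, 0, 0, 0, 15]]])

```text
clock: 20.08
position: [0.4856, 0.0905, 0.1597]
tcp_rot: [0.867, 0.499, 0.0, 0.001]
wrist_force: [0.5, 0.5, -1.8]
opening: 0.263
grasp_force: 29.8
```

step_arm(motion=[[[-24, 23, 0, 0, 0, 0, 15], [-49, 46, 0, 0, 0, 0, 15], [-73, 69, 0, 0, 0, 0, 15], [-98, 91, 0, 0, 0, 0, 15], [-122, 114, 0, 0, 0, 0, 15]]])

```text
clock: 20.5
position: [0.5225, -0.0725, 0.1597]
tcp_rot: [0.867, 0.498, -0.0, 0.0]
wrist_force: [0.6, -0.2, -2.3]
opening: 0.265
grasp_force: 29.8
```

step_arm(motion=[[[-24, 23, 0, 0, 0, 0, 15], [-49, 46, 0, 0, 0, 0, 15], [-78, 73, 0, 0, 0, 0, 15], [-105, 98, 0, 0, 0, 0, 15], [-122, 114, 0, 0, 0, 0, 15]]])

```text
clock: 20.92
position: [0.5601, -0.237, 0.1596]
tcp_rot: [0.867, 0.498, -0.0, 0.001]
wrist_force: [1.1, 1.2, -1.5]
opening: 0.263
grasp_force: 29.8
```

step_arm(motion=[[[0, 0, 12, 0, 0, 0, 15], [0, 0, 26, 0, 0, 0, 15], [0, 0, 40, 0, 0, 0, 15], [0, 0, 50, 0, 0, 0, 15], [0, 0, 55, 0, 0, 0, 15]]])

```text
clock: 21.33
position: [0.5592, -0.2334, 0.1031]
tcp_rot: [0.867, 0.498, -0.001, -0.0]
wrist_force: [-0.2, -0.2, -0.4]
opening: 0.265
grasp_force: 29.9
```

Run:
```python
from h import *
full(.5628,-.2335,.092,60)
for n in ("wrist","scene","top"):
    p=robot.get_image(n); w=cloud(p); z=robot.get_state()["position"][2]-.0369+.008
    P,q=rect(w,(.563,-.2335),.05,z-.004,z+.004)
    if len(P)>5: c,r=cv2.minEnclosingCircle((P[:,:2]*1000).astype(np.float32)); print(n,len(P),np.round(c,1),round(r,1),np.median(P[:,2]).round(4))
```

```text
d [ 1.7  3.2 11.1] rv [-0.09  0.05 -0.22]
wrist 9891 [ 557.4 -232.8] 44.3 0.0737
scene 457 [ 558.2 -233.5] 44.1 0.0751
top 325 [ 562.  -221.7] 39.6 0.0754
```

step_arm(motion=[[[2, 3.5, 3, 0, 0, 0, 15], [2, 3.5, 7, 0, 0, 0, 15], [2, 3.5, 10, 0, 0, 0, 15], [2, 3.5, 12, 0, 0, 0, 15], [2, 3.5, 13, 0, 0, 0, 15]]])

```text
clock: 21.9
position: [0.5637, -0.2336, 0.0907]
tcp_rot: [0.867, 0.498, -0.0, 0.0]
wrist_force: [0.6, -0.6, -1.0]
opening: 0.264
grasp_force: 29.9
```

step_arm(motion=[[[0, 0, 0.5, 0, 0, 0, 15], [0, 0, 1, 0, 0, 0, 15], [0, 0, 1.5, 0, 0, 0, 15], [0, 0, 2, 0, 0, 0, 15], [0, 0, 2, 0, 0, 0, 15]]])

```text
clock: 22.32
position: [0.5638, -0.2338, 0.0891]
tcp_rot: [0.867, 0.498, -0.0, 0.0]
wrist_force: [-0.6, 0.5, -1.5]
opening: 0.266
grasp_force: 29.9
```

step_arm(motion=[[[0, 0, 0.5, 0, 0, 0, 15], [0, 0, 1, 0, 0, 0, 15], [0, 0, 1.5, 0, 0, 0, 15], [0, 0, 2, 0, 0, 0, 15], [0, 0, 2.5, 0, 0, 0, 15]]])

```text
clock: 22.73
position: [0.5638, -0.2338, 0.0869]
tcp_rot: [0.867, 0.498, -0.0, 0.0]
wrist_force: [-2.4, 1.5, 6.8]
opening: 0.263
grasp_force: 30.5
```

Run:
```python
from h import *
s=robot.get_state();print(s["wrist_force"])
full(.5628,-.2335,.0869,60)
for n in ("wrist","scene"):
    p=robot.get_image(n); w=cloud(p)
    P,q=rect(w,(.563,-.2335),.044,.055,.064)
    c,r=cv2.minEnclosingCircle((P[:,:2]*1000).astype(np.float32)); print(n,len(P),np.round(c,1),round(r,1),np.median(P[:,2]).round(4))
```

```text
[-2.42887155  1.48672594  6.76166514]
d [-0.2 -1.   0. ] rv [ 0.03  0.06 -0.22]
wrist 9922 [ 562.7 -233.4] 43.7 0.0576
scene 454 [ 564.1 -233. ] 42.7 0.0594
```

Touching at the expected height and centred; release and rise.

step_arm(motion=[[[0, 0, 0, 0, 0, 0, 30], [0, 0, 0, 0, 0, 0, 38], [0, 0, 0, 0, 0, 0, 50], [0, 0, 0, 0, 0, 0, 60], [0, 0, 0, 0, 0, 0, 65]]])

```text
clock: 23.25
position: [0.5638, -0.2338, 0.0865]
tcp_rot: [0.867, 0.498, -0.0, 0.0]
wrist_force: [-0.3, 0.4, -0.0]
opening: 0.652
grasp_force: 0.0
```

step_arm(motion=[[[0, 0, -6, 0, 0, 0, 65], [0, 0, -25, 0, 0, 0, 65], [0, 0, -55, 0, 0, 0, 65], [0, 0, -90, 0, 0, 0, 65], [0, 0, -120, 0, 0, 0, 65]]])

```text
clock: 23.67
position: [0.5637, -0.2336, 0.209]
tcp_rot: [0.867, 0.498, -0.0, 0.001]
wrist_force: [0.3, -0.3, 0.7]
opening: 0.655
grasp_force: 0.0
```

step_arm(motion=[[[20, -20, 0, 0, 0, 0, 65], [40, -40, 0, 0, 0, 0, 65], [60, -60, 0, 0, 0, 0, 65], [80, -80, 0, 0, 0, 0, 65], [100, -95, 0, 0, 0, 0, 65]]])

```text
clock: 24.08
position: [0.5311, -0.098, 0.2072]
tcp_rot: [0.867, 0.498, -0.0, 0.0]
wrist_force: [0.3, -0.6, 0.4]
opening: 0.647
grasp_force: 0.0
```

Run:
```python
from h import *
for n in ("top","scene"):
    p=robot.get_image(n); w=cloud(p)
    P,q=rect(w,(.563,-.2335),.046,.0555,.064)
    c,r=cv2.minEnclosingCircle((P[:,:2]*1000).astype(np.float32)); print(n,len(P),np.round(c,1),round(r,1),np.median(P[:,2]).round(4))
    P,q=rect(w,(.563,-.2335),.03,.08,.1); print(" knob",np.round(q[0],1),np.round(q[1],1),np.median(P[:,2]).round(4))
    m=(abs(w[...,0]-.563)<.0455)&(w[...,1]<-.18)&(w[...,1]>-.2335)
    Q=w[m&(w[...,2]>.046)&(w[...,2]<.0545)]; print(" spacer x",Q.min(0).round(4),Q.max(0).round(4))
    Q=w[m&(w[...,2]>.03)&(w[...,2]<.042)]; print(" base",Q.min(0).round(4),Q.max(0).round(4))
cv2.imwrite("pics/end.png",cv2.resize(p["color"][120:260,150:370,::-1],None,fx=3,fy=3))
```

```text
top 0 [0. 0.] 0.0 nan
 knob [0. 0.] [0. 0.] nan
  return _methods._mean(a, axis=axis, dtype=dtype,
  ret = ret.dtype.type(ret / rcount)
Traceback (most recent call last):
ValueError: zero-size array to reduction operation minimum which has no identity
```

Run:
```python
from h import *
p=robot.get_image("scene"); w=cloud(p)
cv2.imwrite("pics/end.png",cv2.resize(p["color"][120:260,150:370,::-1],None,fx=3,fy=3))
P,q=rect(w,(.563,-.2335),.046,.0555,.064)
c,r=cv2.minEnclosingCircle((P[:,:2]*1000).astype(np.float32)); print(len(P),np.round(c,1),round(r,1),np.median(P[:,2]).round(4))
P,q=rect(w,(.563,-.2335),.03,.08,.1); print(" knob",len(P),np.round(q[0],1),np.round(q[1],1))
m=(abs(w[...,0]-.563)<.0455)&(w[...,1]<-.18)&(w[...,1]>-.2335)
for a,b in((.046,.0545),(.03,.042)):
    Q=w[m&(w[...,2]>a)&(w[...,2]<b)]; print(len(Q),Q.min(0).round(4),Q.max(0).round(4))
```

```text
539 [ 561.3 -232.1] 44.4 0.0593
 knob 71 [ 564.1 -233.7] [21.6 23.2]
129 [ 0.5177 -0.2302  0.0461] [ 0.6072 -0.1893  0.0545]
133 [ 0.5209 -0.2198  0.03  ] [ 0.6079 -0.1883  0.042 ]
```

View pics/end.png

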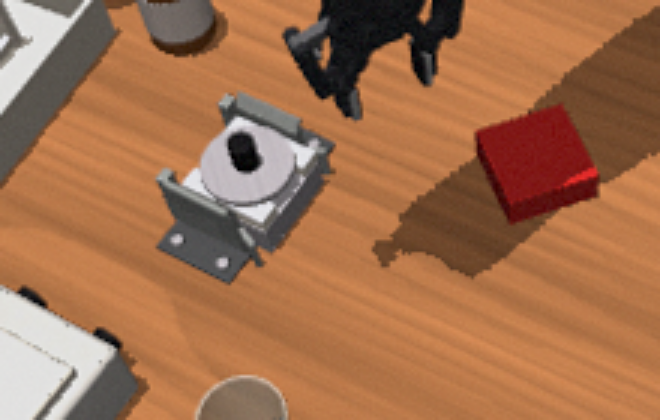

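The view shows the finished stack in the jig at about (245,170) in the crop: base, spacer and knobbed disc lie flat and centred. The gripper is clear, and the knob measures (564, -234) mm, matching the jig centre. Handing in.

```bash
python3 -c "
from bench import robot
print(robot.finish_job())"
```

```text
the job is handed in; nothing more can be done
None
```

The stack is built and handed in at about 24 s of the 72 s limit: my last camera check showed the base home in the jig, with the spacer and knobbed disc flat and centred on it and the gripper clear; the judge's result was not shown.

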